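Dial in the eight-channel pipette and hold it level above its cradle

ROBOT

A 7-joint arm with a two-finger parallel gripper is mounted at the origin on the work surface. World frame = base frame: x ahead of the robot, y to its left, z up, the work surface at z = 0. Lengths are in m, angles in rad, forces in N, time in s.
With the tool pointing down it reaches from about 0.425 to 0.95 m from the base axis. Payload 4.7 kg.
Tool frame: the origin (TCP) lies midway between the tips of the shut fingers; the grasp point (between the pads) lies 19 mm behind it; z points along the fingers, y is the direction in which the jaws open and shut (so a half turn about z gives the same grasp; the last joint's range is limited). The gripper opens to 85 mm and grips with 20 to 120 N. Pads are 22 mm wide; open, the fingers measure 114 mm over their backs; the gripper's body (76 mm by 85 mm) begins 54 mm behind the grasp point. The pads swing forward as they close: fully open they stand 13 mm farther back than shut.
Start: joints at [1.158, 0.469, -0.049, 1.532, 0.024, 1.141, -0.082], TCP at [0.253, -0.626, 0.231] pointing down, gripper open.
Joint ranges: [-2.59, 2.59], [-0.33, 1.99], [-1.39, 1.29], [0.1, 2.45], [-1.04, 4.18], [0.21, 1.99], [-2.66, 2.66]. Speed limits (rad/s): [2.57, 2.57, 3.14, 3.14, 3.14, 3.14, 3.14].

INTERFACE

Orientations are given as a 3x3 rotation matrix whose columns are the frame's x, y, z axes.
In Python, from rig import * gives the robot as it stands. The module is installed in compiled form; this text tells all that it offers.
- The arm moves only by the tool arm_command, never from a script. Its argument "deltas" is a list of rows, each an object with "jaw": the opening, from 0 (shut) to 1 (fully open); "slide": the shift along the tool's x, y, z in mm, a list of three; "turn": the turn about the tool's z in degrees. In form: [{"jaw": jaw, "slide": [x, y, z], "turn": turn}, ...]. A call has exactly 10 rows; each row is the pose to reach, as a shift and turn from the pose commanded when the call began, along the tool's axes at that moment; what a row does not reach only later rows make up. A row lasts 1/8 s, in which the tool goes at most 62.5 mm and 10.7 degrees, less where a joint would pass 70% of its speed; a pose out of reach is approached as far as the arm can. A call with a gripper value outside its range is refused whole. The fingers move at their own pace and stop on an object; the grip force is fixed at half the most. Time passes only in rows, so rows that repeat a pose let the fingers close, or fill a call up. It gives the time, the measured TCP pose, the force and the opening at its end, in the units of the state.
- observe(): the state, without advancing time (a new reading comes with each control period).
- read_camera(name): name is "side" or "top"; returns the picture (480x640x3 uint8, red, green, blue); there is no depth.
- get_calibration(name): a dict with "camera_matrix" (3x3 intrinsics, pixels), "R" (3x3) and "t" (3): a world point X has camera coordinates R X + t. Camera axes: x right, y down, z forward; pixel columns grow to the right and rows downward; lengths in m; the calibration is good to about 2 mm. A picture is of the moment at which its call begins. get_calibration takes no time and is no camera call.
- job_done(): hands the job in, once; it reports no verdict.
The state is a dict: "t": time; "joint_pos": joint angles; "qvel": joint speeds; "tau": joint torques, N m; "position": TCP position; "orientation": TCP orientation; "wrist_force": force on the tool from outside, world axes, zero at the start; "wrist_torque": the same for the moment, N m; "width": finger opening in m.
Only numpy, scipy, OpenCV 4.12 (cv2) and the standard library are available. Lean on these libraries where they do the work, as an engineer would, in place of code of your own. Each camera call takes 0.05 s, during which the arm holds its last target. There are 200 camera calls.

TASK

While the eight-channel pipette still stands in its cradle on the bench, turn the numbered dial on its top to 40. Then take the pipette by the handle below the dial, lift it straight up until its nozzles are about 5 cm clear above the cradle, and hold it there steady, upright and with the nozzle row level: finish while still holding it, and do not put it back. Do not knock over or push aside the small bottles, jar and flasks around it.

Things in the scene. Friction and masses are not known exactly. Their poses are not given: they have to be found in the camera images.
- cradle: Grey cradle fixed to the bench: open-topped pocket, outside 42 (x) x 112 (y) mm, walls 6 mm, rim 56 mm above the bench, on a foot plate 64 x 124 mm. The pipette's manifold sits 30 mm deep in it with 2 mm play on each side and cannot turn. Origin: centre of the underside, on the bench; z up, y along the pocket's length.
- pipette: White eight-channel pipette, loose, about 0.23 kg, upright in the cradle. Origin: on its axis at the nozzle tips (14 mm above the bench in the cradle, 42 mm below its rim); z up, y along the nozzle row, -x its front with black display. Heights over the origin, mm: nozzles 0-12, manifold (26 x 96) 12-58, handle 68-156, dial 158-180, fixed cap (21 wide) to 186.
- handle: The pipette's handle, part of it: white upright block, 43 mm square, 88 mm tall, rounded edges; grip either pair of flat sides. Origin: centre of its lower face, 68 mm above the pipette's origin; same axes as the pipette. Right above it is the dial, no wider than the handle.
- dial_top (a point): Centre of the dial's top face, on the pipette's axis, 194 mm above the bench in the cradle. The dial: a pale ribbed round collar, 42 mm diameter, 22 mm tall, gripped across from above. Black numerals 10 to 60 stand round its top face, 30 degrees apart; the rest is blank. The setting is the numeral at the black index line on the fixed cap in its centre; the line points to the pipette's front.
- dial (a joint): Dial angle in rad: 0 = 10 at the index, pi/6 (0.524) more for every further 10, so 40 is at 1.571 and 60 at the end stop, 2.618. Grows as the dial is turned clockwise seen from above, which brings higher numerals to the index. Stiff, about 0.04 N m of friction, no clicks: it stays where it is left.
- dropper_a: small round dropper bottle with a cap, 28 mm diameter, 62 mm tall; bystander close to the cradle. Origin: centre of its underside.
- dropper_b: second small dropper bottle, 28 mm diameter, 62 mm tall; bystander close to the cradle. Origin: centre of its underside.
- pill_jar: small white screw-cap jar, 40 mm diameter, 55 mm tall; bystander close to the cradle. Origin: centre of its underside.
- flask: conical glass flask, 76 mm diameter at the foot, 116 mm tall; bystander to the left. Origin: centre of its underside.
- vol_flask: stoppered glass volumetric flask, 62 mm diameter, 168 mm tall with a thin neck; bystander to the right. Origin: centre of its underside.
There are look-alikes about, which are no part of the job. Leave any orange look-alike of the pipette alone. Leave any blue or red look-alike of the cradle alone.

How it is judged:
On the way, in this order (a step that is already met when the one before it is completed fails the run):
1. the dial is set to 40 while the pipette stands in its cradle (value of joint dial between 1.45 and 1.69 rad and z of pipette in the frame of cradle below 0.03 m), for 0.2 s.
2. the pipette is lifted clear by its handle and held upright above the cradle (z of pipette in the frame of cradle between 0.076 and 0.156 m and horizontal distance between pipette and cradle below 0.06 m and angle between pipette's own z axis and vertical below 0.1 rad and contact force between pipette and cradle below 0.2 N and contact force between the fingers and handle above 2 N), for 0.3 s.
At the end, for the whole second after the job is handed in: Dial at 40 (1.45 to 1.69 rad). Fingers hold the handle (over 2 N), nozzle tips 20 to 100 mm above the cradle's rim, axis within 60 mm of the cradle's centre and 0.1 rad of vertical, not touching the cradle, slower than 0.03 m/s and 0.2 rad/s (all of step 2 and value of joint dial between 1.45 and 1.69 rad and linear speed of pipette below 0.03 m/s and angular speed of pipette below 0.2 rad/s); the arm keeps its last pose, push and grip.
It fails at once if a bottle, jar or flask around it is knocked over or pushed aside (tilt over 0.5 rad or moved over 50 mm) (angle between any of dropper_a, dropper_b, pill_jar, flask, vol_flask's own z axis and vertical above 0.5 rad or distance of any of dropper_a, dropper_b, pill_jar, flask, vol_flask from where it was at the start of the episode above 0.05 m).
It fails at once if the pipette tips over (more than 0.4 rad from upright) (angle between pipette's own z axis and vertical above 0.4 rad).
It also fails if it takes over 54 s, if anything falls off the work surface, if the arm or the gripper's body presses on something with over 40 N, if the wrist force passes 120 N, or if a joint passes its speed limit or range.

## Working session

There is one attempt and no reset: what is moved stays moved. The work goes in short steps, Python scripts to look and compute and a tool call to move; the robot and the scene stay as the last step left them, time stands still between calls to the robot, and variables do not carry over. Pictures are saved under pics/ and viewed, about 8 in all and at most 12, crops included, and the job is handed in when it is done.

Besides the shell and the picture viewer there is one more tool, called after "Emit:" by a JSON object that holds its "api" and its "payload". arm_command: Moves the arm, as the interface text tells. Its arguments: {"type":"object","properties":{"deltas":{"type":"array","items":{"type":"object","properties":{"jaw":{"type":"number"},"slide":{"type":"array","items":{"type":"number"}},"turn":{"type":"number"}}}}},"required":["deltas"]}

```bash
mkdir -p pics; python3 - <<'E'
from rig import *
import cv2,numpy as np
for n in("side","top"):
    im=read_camera(n); cv2.imwrite(f"pics/{n}0.png",im[:,:,::-1]); c=get_calibration(n)
    print(n,c["camera_matrix"].round(1).tolist(),c["R"].round(3).tolist() if hasattr(c["R"],'round') else c["R"],c["t"], -np.array(c["R"]).T@np.array(c["t"]))
s=observe();print(s["t"],s["position"],np.round(s["orientation"],3),s["width"])
E
```

```text
side [[608.1, 0.0, 319.3], [0.0, 608.1, 244.7], [0.0, 0.0, 1.0]] [[-0.991, -0.137, 0.012], [-0.083, 0.531, -0.843], [0.109, -0.836, -0.537]] [0.49557734 0.14438072 1.3344136 ] [0.35711661 1.10731446 0.8327213 ]
top [[460.4, 0.0, 323.3], [0.0, 460.4, 239.6], [0.0, 0.0, 1.0]] [[-0.021, -1.0, 0.013], [-0.997, 0.02, -0.068], [0.068, -0.014, -0.998]] [0.00518064 0.52770536 1.15329504] [0.44804393 0.01105899 1.18647527]
0.1 [ 0.25257196 -0.62541399  0.23039116] [[ 0.927  0.375 -0.001]
 [ 0.375 -0.927  0.002]
 [-0.    -0.002 -1.   ]] 0.08542614444365
```

View pics/side0.png

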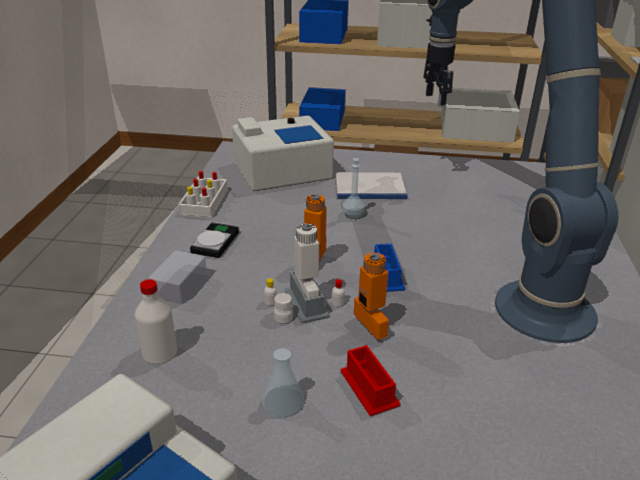

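View pics/top0.png

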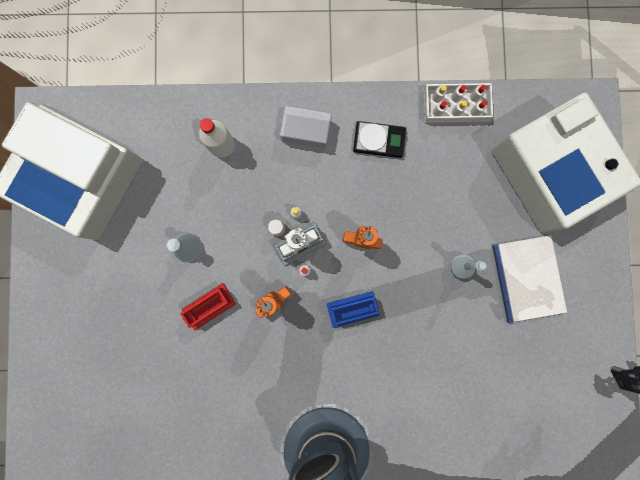

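The side view shows the white pipette at about (306,240), standing in the grey cradle. In the top view the dial is at about (296,239). Orange look-alikes stand at (368,237) and (271,304) in the top view. Next I'll zoom in on both.

```bash
python3 - <<'E'
import cv2,numpy as np
a=cv2.imread("pics/top0.png")[200:285,255:340]; b=cv2.imread("pics/side0.png")[215:325,257:352]
a=cv2.resize(a,(400,400),interpolation=cv2.INTER_CUBIC); b=cv2.resize(b,(400,463),interpolation=cv2.INTER_CUBIC)
o=np.zeros((463,800,3),np.uint8);o[:400,:400]=a;o[:,400:]=b
cv2.imwrite("pics/crop0.png",o)
E
```

```text
(no output)
```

View pics/crop0.png

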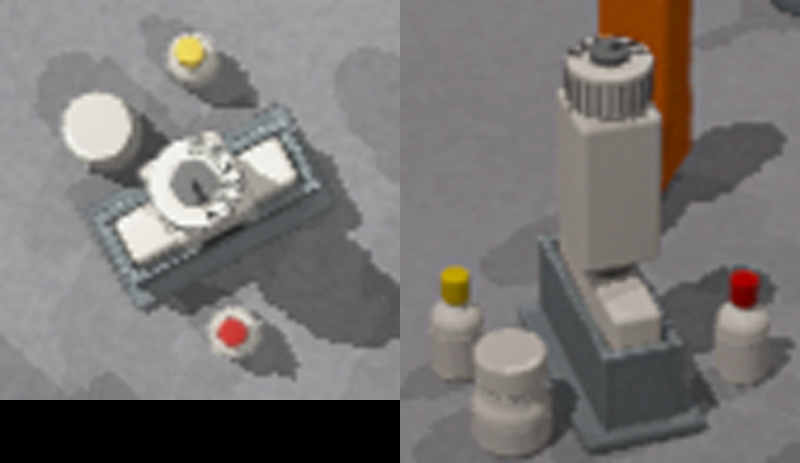

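The dial's black numerals run from just beside the index (lower right in the top view) counter-clockwise to the top, so the dial sits near 10. I'll measure the cap by two-view triangulation, the cradle yaw, and the dial angle from an unwrapped face.

```bash
cat >h.py <<'E'
import cv2,numpy as np
from rig import *
C={n:get_calibration(n) for n in("side","top")}
K={n:np.array(C[n]["camera_matrix"]) for n in C};R={n:np.array(C[n]["R"]) for n in C};T={n:np.array(C[n]["t"]) for n in C}
P={n:K[n]@np.c_[R[n],T[n]] for n in C}
def proj(n,X): q=P[n]@np.append(X,1); return q[:2]/q[2]
def ray(n,uv,z):
    d=R[n].T@np.linalg.inv(K[n])@[uv[0],uv[1],1]; c=-R[n].T@T[n]; return c+d*(z-c[2])/d[2]
def tri(a,b):
    X=cv2.triangulatePoints(P["top"],P["side"],np.array(a,float).reshape(2,1),np.array(b,float).reshape(2,1)); return (X[:3]/X[3]).ravel()
def cap(im,c,r,lo=60,hi=150):
    g=cv2.cvtColor(im,cv2.COLOR_RGB2GRAY); m=((g<hi)).astype(np.uint8); w=np.zeros_like(m);cv2.circle(w,c,r,1,-1);m&=w
    n,l,s,ce=cv2.connectedComponentsWithStats(m); k=l[c[1],c[0]]
    return ce[k] if k else None, s[k]
def unwrap(im,X0,yaw,rad=(0.0145,),ztop=0.194,n="top"):
    out=[]
    for r in rad:
        # a = angle counter-clockwise from index (-x of pipette)
        p=np.array([proj(n,[X0[0]+r*np.cos(yaw+np.pi+a),X0[1]+r*np.sin(yaw+np.pi+a),ztop]) for a in np.radians(np.arange(0,360,5))],np.float32)
        g=cv2.cvtColor(im,cv2.COLOR_RGB2GRAY); out.append(cv2.remap(g,p[:,:1],p[:,1:],cv2.INTER_LINEAR).ravel())
    return np.mean(out,0)
E
python3 - <<'E'
from h import *
t=cv2.imread("pics/top0.png")[:,:,::-1].copy();s=cv2.imread("pics/side0.png")[:,:,::-1].copy()
a,sa=cap(t,(296,239),7);b,sb=cap(s,(307,227),8)
print(a,sa,b,sb)
X=tri(a,b);print("cap",X,proj("top",X),proj("side",X), ray("top",a,.2),ray("side",b,.2))
# yaw from cradle hull: greenish grey pixels
h=cv2.cvtColor(t,cv2.COLOR_RGB2HSV); roi=np.zeros(h.shape[:2],np.uint8);roi[215:270,265:330]=1
print(h[256,290],h[262,283],h[270,300],h[222,318])
m=((h[...,1]>25)&(h[...,0]>75)&(h[...,0]<110)&(roi>0)).astype(np.uint8)
n,l,st,ce=cv2.connectedComponentsWithStats(m);
pts=np.argwhere(m)[:,::-1].astype(np.float32);print(len(pts),st.tolist());r=cv2.minAreaRect(pts);print(r)
W=np.array([ray("top",p,.03)[:2] for p in cv2.boxPoints(r)]);e=np.diff(np.r_[W,W[:1]],axis=0);print(W,np.linalg.norm(e,axis=1),np.degrees(np.arctan2(e[:,1],e[:,0])))
E
```

```text
[296.12162162 238.75675676] [291 234  13  10  74] [306.93129771 224.9389313 ] [299 219  17  12 131]
cap [0.51960417 0.05531636 0.20211381] [296.03195763 238.0649132 ] [307.3504719  224.97607138] [0.51826535 0.05524412 0.2       ] [0.52101607 0.05177707 0.2       ]
[ 90  15 133] [ 93  16 142] [ 14  30 201] [128   6 159]
1 [[0, 0, 640, 480, 307199], [317, 234, 1, 1, 1]]
((317.0, 234.0), (0.0, 0.0), 0.0)
[[0.54133156 0.010096  ]
 [0.54133156 0.010096  ]
 [0.54133156 0.010096  ]
 [0.54133156 0.010096  ]] [0. 0. 0. 0.] [0. 0. 0. 0.]
```

```bash
python3 - <<'E'
from h import *
t=cv2.imread("pics/top0.png")[:,:,::-1].copy();s=cv2.imread("pics/side0.png")[:,:,::-1].copy()
h=cv2.cvtColor(t,cv2.COLOR_RGB2HSV); roi=np.zeros(h.shape[:2],np.uint8);roi[215:270,268:330]=1
m=((h[...,1]>=11)&(h[...,0]>80)&(h[...,0]<105)&(roi>0)).astype(np.uint8)
m=cv2.morphologyEx(m,cv2.MORPH_CLOSE,np.ones((3,3)));n,l,st,ce=cv2.connectedComponentsWithStats(m);k=1+st[1:,4].argmax();print(st[k])
pts=np.argwhere(l==k).astype(np.float32)[:,::-1]
W=np.array([ray("top",p,.03)[:2] for p in pts],np.float32)*1000;r=cv2.minAreaRect(W);print("cradle",r)
# manifold/white long axis
m2=((h[...,2]>195)&(h[...,1]<40)&(roi>0)).astype(np.uint8)
n,l,st,ce=cv2.connectedComponentsWithStats(m2)
for q in range(1,n):
    if st[q,4]>15: print(st[q],ce[q].round(1))
for hi in(90,105,120,135):print(hi,*cap(t,(296,239),7,hi=hi),*cap(s,(306,227),8,hi=hi))
for yaw in(26,):
  for c in((.5185,.055),(.520,.0535)):
    for n,im in(("top",t),("side",s)):
        u=unwrap(im,c,np.radians(yaw),(.014,.016,.018),n=n);print(c,n,u.round().astype(int).tolist())
E
```

```text
[273 222  53  44 557]
cradle ((518.3970336914062, 55.20476531982422), (63.30291748046875, 121.68643951416016), 26.852436065673828)
[268 220  15  14 158] [275.  226.3]
[280 228  26  27 239] [290.6 242.2]
[306 230  11   9  62] [311.7 234. ]
90 [296.83333333 240.66666667] [296 239   3   4   6] None [     0      0    640    480 307142]
105 [296.88888889 240.22222222] [296 238   3   5   9] [306.72043011 225.10752688] [298 219  16  12  93]
120 [297.         240.66666667] [296 238   4   6  12] [306.59459459 225.12612613] [298 219  17  12 111]
135 [296.85416667 239.14583333] [293 235  10   9  48] [305.9765625 224.9375   ] [298 219  17  12 128]
(0.5185, 0.055) top [151, 166, 200, 224, 212, 198, 166, 152, 166, 199, 210, 193, 165, 162, 176, 216, 218, 183, 141, 164, 196, 216, 212, 187, 171, 168, 181, 202, 204, 191, 184, 188, 191, 199, 225, 236, 237, 233, 232, 235, 234, 232, 232, 233, 233, 235, 236, 236, 236, 236, 237, 238, 237, 237, 237, 237, 237, 238, 238, 237, 237, 235, 237, 238, 238, 235, 232, 233, 232, 229, 192, 147]
(0.5185, 0.055) side [119, 109, 114, 124, 128, 126, 118, 99, 78, 72, 87, 11
[... 345 characters left out ...]
 156, 174, 207, 207, 177, 160, 158, 166, 206, 210, 192, 157, 145, 169, 193, 212, 204, 180, 157, 147, 161, 188, 207, 196, 178, 169, 175, 186, 192, 216, 233, 238, 239, 234, 233, 235, 232, 229, 229, 230, 228, 226, 223, 220, 217, 221, 226, 227, 226, 227, 231, 229, 230, 231, 227, 229, 234, 235, 235, 234, 234, 231, 221, 174, 148, 162]
(0.52, 0.0535) side [111, 119, 129, 128, 121, 108, 85, 71, 72, 96, 121, 127, 114, 101, 94, 96, 102, 104, 104, 99, 94, 99, 116, 121, 116, 104, 92, 98, 111, 116, 116, 123, 135, 149, 162, 174, 180, 181, 181, 179, 179, 178, 179, 180, 183, 185, 186, 185, 182, 182, 183, 185, 186, 185, 183, 184, 186, 185, 184, 184, 186, 183, 183, 183, 181, 181, 183, 180, 177, 162, 139, 116]
```

The numerals lie at about 0, 30, …, 150° counter-clockwise from the index, so the dial is at 10 and needs +90° (clockwise). The axis is at about (0.5185, 0.055) and the yaw is about 26.5°. I'll raise the tool and travel over it.

Emit:
{"api": "arm_command", "payload": {"deltas": [{"jaw": 1, "slide": [0, 0, -50], "turn": 0}, {"jaw": 1, "slide": [0, 0, -90], "turn": 0}, {"jaw": 1, "slide": [40, -42, -90], "turn": -5}, {"jaw": 1, "slide": [80, -84, -90], "turn": -10}, {"jaw": 1, "slide": [120, -126, -90], "turn": -15}, {"jaw": 1, "slide": [160, -168, -90], "turn": -20}, {"jaw": 1, "slide": [200, -210, -90], "turn": -25}, {"jaw": 1, "slide": [240, -252, -90], "turn": -30}, {"jaw": 1, "slide": [280, -294, -90], "turn": -35}, {"jaw": 1, "slide": [320, -336, -90], "turn": -40}]}}

```text
t: 1.35
position: [0.4238, -0.1926, 0.3212]
orientation: [[0.467, 0.884, -0.0], [0.884, -0.467, -0.0], [-0.0, 0.0, -1.0]]
wrist_force: [0.7, -0.7, 0.5]
width: 0.0855
```

```bash
cat >go.py <<'E'
import sys;from h import *
def go(x,y,z,yang):
    s=observe();p=np.array(s["position"]);O=np.array(s["orientation"])
    d=O.T@(np.array([x,y,z])-p)*1000; a=np.degrees(np.arctan2(O[1,1],O[0,1]))
    t=(a-yang+180)%360-180
    print("t",s["t"],"p",p.round(4),"yang",a.round(1),"tilt",O[:,2].round(3),"q",np.round(s["joint_pos"],2),"w",s["width"],"F",np.round(s["wrist_force"],1));print("slide",d.round(1),"turn",round(t,1))
if __name__=="__main__": go(*map(float,sys.argv[1:5]))
E
python3 go.py .5185 .055 .30 -20
```

```text
t 1.35 p [ 0.4238 -0.1926  0.3212] yang -27.9 tilt [-0. -0. -1.] q [ 0.74  0.07 -0.42  1.86  0.03  1.21 -0.18] w 0.08551219778667328 F [ 0.7 -0.7  0.5]
slide [263.2 -32.   21.1] turn -7.9
```

Emit:
{"api": "arm_command", "payload": {"deltas": [{"jaw": 1, "slide": [50, -6, 0], "turn": -3}, {"jaw": 1, "slide": [100, -12, 0], "turn": -6}, {"jaw": 1, "slide": [150, -18, 0], "turn": -8}, {"jaw": 1, "slide": [200, -24, 0], "turn": -8}, {"jaw": 1, "slide": [235, -29, 0], "turn": -8}, {"jaw": 1, "slide": [263, -32, 0], "turn": -8}, {"jaw": 1, "slide": [263, -32, 30], "turn": -8}, {"jaw": 1, "slide": [263, -32, 60], "turn": -8}, {"jaw": 1, "slide": [263, -32, 80], "turn": -8}, {"jaw": 1, "slide": [263, -32, 80], "turn": -8}]}}

```text
t: 2.6
position: [0.5177, 0.0523, 0.2397]
orientation: [[0.342, 0.94, -0.004], [0.94, -0.342, -0.0], [-0.002, -0.004, -1.0]]
wrist_force: [0.1, -0.2, 0.4]
width: 0.0852
```

```bash
python3 go.py .5185 .055 .172 -18.5; python3 - <<'E'
from h import *
o=np.hstack([cv2.resize(read_camera("side")[130:290,230:390],(400,400),interpolation=cv2.INTER_CUBIC),cv2.resize(read_camera("top")[170:290,240:360],(400,400),interpolation=cv2.INTER_CUBIC)])
cv2.imwrite("pics/b.png",o[:,:,::-1])
E
```

```text
t 2.6 p [0.5177 0.0523 0.2397] yang -20.0 tilt [-0.004 -0.    -1.   ] q [ 0.35  0.27 -0.64  1.86  0.18  1.08 -0.71] w 0.08516998879558342 F [ 0.1 -0.2  0.4]
slide [ 2.9  0.1 67.6] turn -1.5
```

View pics/b.png

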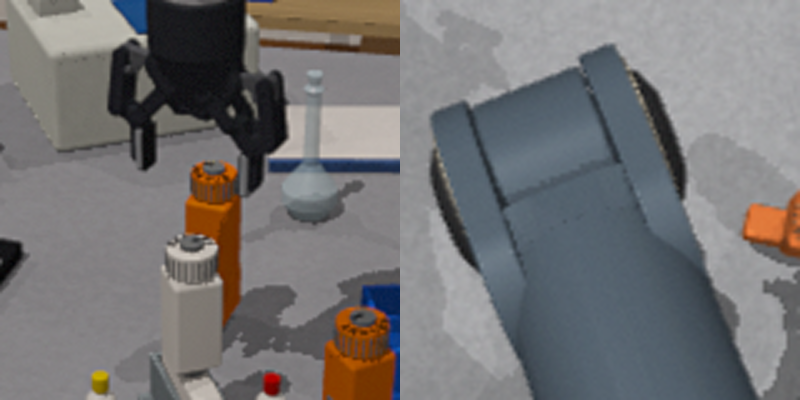

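The fingers straddle the dial in both views, a few cm above it. I'll descend and close.

Emit:
{"api": "arm_command", "payload": {"deltas": [{"jaw": 1, "slide": [3, 0, 15], "turn": 0}, {"jaw": 1, "slide": [3, 0, 30], "turn": 0}, {"jaw": 1, "slide": [3, 0, 45], "turn": 0}, {"jaw": 1, "slide": [3, 0, 57], "turn": 0}, {"jaw": 1, "slide": [3, 0, 66], "turn": 0}, {"jaw": 1, "slide": [3, 0, 66], "turn": 0}, {"jaw": 0.6, "slide": [3, 0, 66], "turn": 0}, {"jaw": 0.5, "slide": [3, 0, 66], "turn": 0}, {"jaw": 0.4, "slide": [3, 0, 66], "turn": 0}, {"jaw": 0.3, "slide": [3, 0, 66], "turn": 0}]}}

```text
t: 3.95
position: [0.5204, 0.0559, 0.1761]
orientation: [[0.342, 0.94, 0.001], [0.94, -0.342, 0.0], [0.001, 0.001, -1.0]]
wrist_force: [-1.2, 0.4, 4.6]
width: 0.0395
```

```bash
python3 go.py .5185 .055 .172 -110
```

```text
t 3.95 p [0.5204 0.0559 0.1761] yang -20.0 tilt [ 0.001  0.    -1.   ] q [ 0.31  0.35 -0.62  1.93  0.25  0.94 -0.77] w 0.03951530361821328 F [-1.2  0.4  4.6]
slide [-1.5 -1.5  4.1] turn 90.0
```

Emit:
{"api": "arm_command", "payload": {"deltas": [{"jaw": 0.2, "slide": [0, 0, 0], "turn": 0}, {"jaw": 0.2, "slide": [0, 0, 0], "turn": 5}, {"jaw": 0.2, "slide": [0, 0, 0], "turn": 10}, {"jaw": 0.2, "slide": [0, 0, 0], "turn": 16}, {"jaw": 0.2, "slide": [0, 0, 0], "turn": 22}, {"jaw": 0.2, "slide": [0, 0, 0], "turn": 28}, {"jaw": 0.2, "slide": [0, 0, 0], "turn": 34}, {"jaw": 0.2, "slide": [0, 0, 0], "turn": 40}, {"jaw": 0.2, "slide": [0, 0, 0], "turn": 45}, {"jaw": 0.2, "slide": [0, 0, 0], "turn": 45}]}}

```text
t: 5.2
position: [0.5203, 0.0564, 0.1762]
orientation: [[0.906, 0.423, 0.001], [0.423, -0.906, 0.001], [0.001, 0.0, -1.0]]
wrist_force: [-1.4, 2.1, 6.1]
width: 0.0401
```

```bash
python3 go.py .5185 .055 .172 -110
```

```text
t 5.2 p [0.5203 0.0564 0.1762] yang -65.0 tilt [ 0.001  0.001 -1.   ] q [ 0.19  0.32 -0.46  1.93  0.17  0.93 -1.49] w 0.040092692634861635 F [-1.4  2.1  6.1]
slide [-2.2  0.5  4.2] turn 45.0
```

Emit:
{"api": "arm_command", "payload": {"deltas": [{"jaw": 0.2, "slide": [0, 0, 0], "turn": 5}, {"jaw": 0.2, "slide": [0, 0, 0], "turn": 10}, {"jaw": 0.2, "slide": [0, 0, 0], "turn": 16}, {"jaw": 0.2, "slide": [0, 0, 0], "turn": 22}, {"jaw": 0.2, "slide": [0, 0, 0], "turn": 28}, {"jaw": 0.2, "slide": [0, 0, 0], "turn": 34}, {"jaw": 0.2, "slide": [0, 0, 0], "turn": 40}, {"jaw": 0.2, "slide": [0, 0, 0], "turn": 45}, {"jaw": 0.2, "slide": [0, 0, 0], "turn": 45}, {"jaw": 0.2, "slide": [0, 0, 0], "turn": 45}]}}

```text
t: 6.45
position: [0.5204, 0.057, 0.1766]
orientation: [[0.94, -0.341, 0.002], [-0.341, -0.94, 0.002], [0.001, -0.002, -1.0]]
wrist_force: [-1.3, 1.4, 8.7]
width: 0.0399
```

Emit:
{"api": "arm_command", "payload": {"deltas": [{"jaw": 0.6, "slide": [0, 0, 0], "turn": 0}, {"jaw": 1, "slide": [0, 0, 0], "turn": 0}, {"jaw": 1, "slide": [0, 0, 0], "turn": 0}, {"jaw": 1, "slide": [0, 0, -20], "turn": 0}, {"jaw": 1, "slide": [0, 0, -50], "turn": 0}, {"jaw": 1, "slide": [0, 0, -90], "turn": 0}, {"jaw": 1, "slide": [0, 0, -120], "turn": 0}, {"jaw": 1, "slide": [0, 0, -120], "turn": -10}, {"jaw": 1, "slide": [0, 0, -120], "turn": -20}, {"jaw": 1, "slide": [0, 0, -120], "turn": -30}]}}

```text
t: 7.7
position: [0.5199, 0.0553, 0.2951]
orientation: [[0.984, 0.179, -0.0], [0.179, -0.984, -0.0], [-0.0, 0.0, -1.0]]
wrist_force: [-0.0, -0.5, 0.4]
width: 0.0857
```

```bash
python3 go.py .5185 -.18 .296 -63.5
```

```text
t 7.7 p [0.5199 0.0553 0.2951] yang -79.7 tilt [-0. -0. -1.] q [ 0.14  0.19 -0.37  1.79  0.08  1.18 -1.65] w 0.08571984476396637 F [-0.  -0.5  0.4]
slide [-43.4 231.3  -0.8] turn -16.2
```

Next I'll move aside so the top camera can see the dial.

Emit:
{"api": "arm_command", "payload": {"deltas": [{"jaw": 1, "slide": [-8, 40, -10], "turn": -2}, {"jaw": 1, "slide": [-16, 85, -10], "turn": -4}, {"jaw": 1, "slide": [-25, 130, -10], "turn": -6}, {"jaw": 1, "slide": [-33, 175, -10], "turn": -9}, {"jaw": 1, "slide": [-40, 210, -10], "turn": -12}, {"jaw": 1, "slide": [-43, 230, -10], "turn": -16}, {"jaw": 1, "slide": [-43, 230, -10], "turn": -16}, {"jaw": 1, "slide": [-43, 230, -10], "turn": -16}, {"jaw": 1, "slide": [-43, 230, -10], "turn": -16}, {"jaw": 1, "slide": [-43, 230, -10], "turn": -16}]}}

```text
t: 8.95
position: [0.5177, -0.1774, 0.3054]
orientation: [[0.898, 0.439, 0.0], [0.439, -0.898, 0.0], [0.0, 0.0, -1.0]]
wrist_force: [-0.5, 0.2, -0.4]
width: 0.085
```

```bash
python3 - <<'E'
from h import *
t=read_camera("top");s=read_camera("side")
o=np.hstack([cv2.resize(t[205:275,262:332],(400,400),interpolation=cv2.INTER_CUBIC),cv2.resize(s[210:320,255:365],(400,400),interpolation=cv2.INTER_CUBIC)])
cv2.imwrite("pics/c.png",o[:,:,::-1])
for c in((.5185,.055),(.519,.0545),(.520,.0555)):
    u=unwrap(t,c,np.radians(26.5),(.014,.016,.018));print(u.round().astype(int).tolist())
E
python3 go.py .5190 .055 .300 -63.5
```

```text
[125, 115, 139, 175, 193, 173, 148, 126, 126, 154, 188, 200, 152, 136, 143, 171, 199, 227, 233, 231, 233, 233, 233, 233, 232, 228, 225, 221, 221, 224, 225, 225, 225, 227, 226, 225, 227, 228, 230, 233, 233, 234, 235, 234, 232, 232, 235, 236, 236, 232, 216, 185, 173, 170, 204, 210, 185, 170, 147, 131, 147, 184, 202, 184, 143, 133, 135, 164, 181, 194, 186, 156]
[115, 125, 155, 190, 187, 158, 136, 118, 137, 169, 205, 183, 135, 127, 146, 177, 210, 230, 232, 232, 232, 233, 232, 233, 233, 232, 230, 227, 227, 230, 231, 231, 230, 230, 229, 227, 228, 230, 229, 231, 233, 233, 234, 234, 233, 230, 231, 234, 235, 235, 216, 185, 171, 167, 195, 214, 187, 163, 147, 132, 150, 194, 204, 176, 136, 131, 146, 177, 192, 200, 176, 142]
[120, 120, 151, 190, 192, 163, 141, 130, 149, 182, 199, 156, 142, 148, 173, 203, 230, 233, 232, 233, 233, 232, 233, 233, 232, 232, 231, 234, 234, 235, 235, 235, 236, 235, 236, 233, 234, 235, 235, 235, 235, 236, 235, 236, 236, 235, 235, 234, 235, 235, 234, 221, 186, 171, 169, 199, 215, 188, 164, 146, 132, 152, 191, 207, 172, 136, 132, 150, 173, 193, 194, 156]
t 9.05 p [ 0.5176 -0.1779  0.3054] yang -64.0 tilt [ 0. -0. -1.] q [ 0.46  0.21 -0.25  1.73  0.06  1.2  -0.92] w 0.08500165745583407 F [-0.7  0.1  0. ]
slide [ 103.5 -208.6    5.4] turn -0.5
```

View pics/c.png

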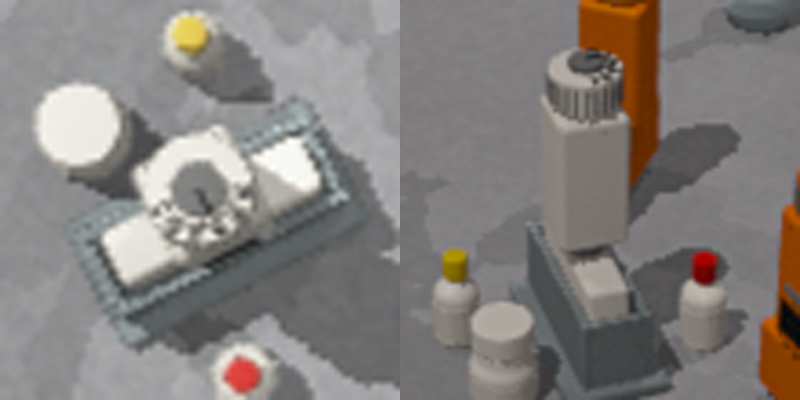

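The numerals now sit at about −94, −64, −33, 1, 36 and 64° from the index. That matches 40 at the line to within about 2°, and nothing has been disturbed. Now the handle.

Emit:
{"api": "arm_command", "payload": {"deltas": [{"jaw": 1, "slide": [20, -40, 0], "turn": -1}, {"jaw": 1, "slide": [40, -80, 0], "turn": -1}, {"jaw": 1, "slide": [60, -120, 0], "turn": -1}, {"jaw": 1, "slide": [80, -160, 0], "turn": -1}, {"jaw": 1, "slide": [95, -190, 0], "turn": -1}, {"jaw": 1, "slide": [104, -209, 0], "turn": -1}, {"jaw": 1, "slide": [104, -209, 20], "turn": -1}, {"jaw": 1, "slide": [104, -209, 50], "turn": -1}, {"jaw": 1, "slide": [104, -209, 70], "turn": -1}, {"jaw": 1, "slide": [104, -209, 70], "turn": -1}]}}

```text
t: 10.3
position: [0.5184, 0.0549, 0.234]
orientation: [[0.891, 0.454, -0.003], [0.454, -0.891, -0.0], [-0.003, -0.001, -1.0]]
wrist_force: [-0.6, -0.3, 0.4]
width: 0.0856
```

```bash
python3 go.py .5195 .0555 .133 -63
```

```text
t 10.3 p [0.5184 0.0549 0.234 ] yang -63.0 tilt [-0.003 -0.    -1.   ] q [ 0.15  0.25 -0.4   1.87  0.11  1.05 -1.39] w 0.08561577045562724 F [-0.6 -0.3  0.4]
slide [1.60e+00 1.00e-01 1.01e+02] turn 0.0
```

Emit:
{"api": "arm_command", "payload": {"deltas": [{"jaw": 1, "slide": [1, 0, 20], "turn": 0}, {"jaw": 1, "slide": [1, 0, 40], "turn": 0}, {"jaw": 1, "slide": [1, 0, 60], "turn": 0}, {"jaw": 1, "slide": [1, 0, 75], "turn": 0}, {"jaw": 1, "slide": [1, 0, 88], "turn": 0}, {"jaw": 1, "slide": [1, 0, 96], "turn": 0}, {"jaw": 1, "slide": [1, 0, 100], "turn": 0}, {"jaw": 1, "slide": [1, 0, 100], "turn": 0}, {"jaw": 1, "slide": [1, 0, 100], "turn": 0}, {"jaw": 1, "slide": [1, 0, 100], "turn": 0}]}}

```text
t: 11.55
position: [0.5206, 0.0555, 0.1357]
orientation: [[0.891, 0.454, 0.001], [0.454, -0.891, -0.0], [0.001, 0.0, -1.0]]
wrist_force: [0.2, -0.1, -0.1]
width: 0.0855
```

```bash
python3 go.py .5195 .0555 .133 -63
```

```text
t 11.55 p [0.5206 0.0555 0.1357] yang -63.0 tilt [ 0.001 -0.    -1.   ] q [ 0.12  0.36 -0.38  1.97  0.18  0.84 -1.46] w 0.08548860145586736 F [ 0.2 -0.1 -0.1]
slide [-0.9 -0.5  2.7] turn -0.0
```

Emit:
{"api": "arm_command", "payload": {"deltas": [{"jaw": 1, "slide": [0, 0, 2], "turn": 0}, {"jaw": 0.7, "slide": [0, 0, 2], "turn": 0}, {"jaw": 0.6, "slide": [0, 0, 2], "turn": 0}, {"jaw": 0.5, "slide": [0, 0, 2], "turn": 0}, {"jaw": 0.4, "slide": [0, 0, 2], "turn": 0}, {"jaw": 0.3, "slide": [0, 0, 2], "turn": 0}, {"jaw": 0.2, "slide": [0, 0, 2], "turn": 0}, {"jaw": 0.2, "slide": [0, 0, 2], "turn": 0}, {"jaw": 0.2, "slide": [0, 0, 2], "turn": 0}, {"jaw": 0.2, "slide": [0, 0, 2], "turn": 0}]}}

```text
t: 12.8
position: [0.5204, 0.0559, 0.1337]
orientation: [[0.891, 0.454, 0.0], [0.454, -0.891, 0.0], [0.001, -0.0, -1.0]]
wrist_force: [-1.1, 1.7, 5.8]
width: 0.0421
```

```bash
python3 go.py .5195 .0555 .133 -63
```

```text
t 12.8 p [0.5204 0.0559 0.1337] yang -63.0 tilt [ 0.  0. -1.] q [ 0.12  0.36 -0.38  1.98  0.18  0.83 -1.46] w 0.0421118687508889 F [-1.1  1.7  5.8]
slide [-1.  -0.   0.7] turn 0.0
```

Emit:
{"api": "arm_command", "payload": {"deltas": [{"jaw": 0.2, "slide": [0, 0, -3], "turn": 0}, {"jaw": 0.2, "slide": [0, 0, -8], "turn": 0}, {"jaw": 0.2, "slide": [0, 0, -14], "turn": 0}, {"jaw": 0.2, "slide": [0, 0, -20], "turn": 0}, {"jaw": 0.2, "slide": [0, 0, -27], "turn": 0}, {"jaw": 0.2, "slide": [0, 0, -34], "turn": 0}, {"jaw": 0.2, "slide": [0, 0, -41], "turn": 0}, {"jaw": 0.2, "slide": [0, 0, -48], "turn": 0}, {"jaw": 0.2, "slide": [0, 0, -54], "turn": 0}, {"jaw": 0.2, "slide": [0, 0, -58], "turn": 0}]}}

```text
t: 14.05
position: [0.5205, 0.0554, 0.1918]
orientation: [[0.891, 0.454, 0.0], [0.454, -0.891, -0.0], [0.0, 0.0, -1.0]]
wrist_force: [-0.2, 0.4, -1.9]
width: 0.0425
```

Emit:
{"api": "arm_command", "payload": {"deltas": [{"jaw": 0.2, "slide": [0, 0, -5], "turn": 0}, {"jaw": 0.2, "slide": [0, 0, -11], "turn": 0}, {"jaw": 0.2, "slide": [0, 0, -18], "turn": 0}, {"jaw": 0.2, "slide": [0, 0, -25], "turn": 0}, {"jaw": 0.2, "slide": [0, 0, -31], "turn": 0}, {"jaw": 0.2, "slide": [0, 0, -34], "turn": 0}, {"jaw": 0.2, "slide": [0, 0, -35], "turn": 0}, {"jaw": 0.2, "slide": [0, 0, -35], "turn": 0}, {"jaw": 0.2, "slide": [0, 0, -35], "turn": 0}, {"jaw": 0.2, "slide": [0, 0, -35], "turn": 0}]}}

```text
t: 15.3
position: [0.5202, 0.0554, 0.2261]
orientation: [[0.891, 0.454, -0.0], [0.454, -0.891, -0.0], [-0.0, -0.0, -1.0]]
wrist_force: [-0.4, -0.1, -1.3]
width: 0.0424
```

```bash
python3 go.py .5195 .0555 .226 -63; python3 - <<'E'
from h import *
o=np.hstack([cv2.resize(read_camera("side")[150:310,230:390],(400,400),interpolation=cv2.INTER_CUBIC),cv2.resize(read_camera("top")[170:290,240:360],(400,400),interpolation=cv2.INTER_CUBIC)])
cv2.imwrite("pics/d.png",o[:,:,::-1])
E
```

```text
t 15.3 p [0.5202 0.0554 0.2261] yang -63.0 tilt [-0. -0. -1.] q [ 0.15  0.26 -0.4   1.88  0.12  1.03 -1.4 ] w 0.042361925495212054 F [-0.4 -0.1 -1.3]
slide [-0.6 -0.4  0.1] turn -0.0
```

View pics/d.png

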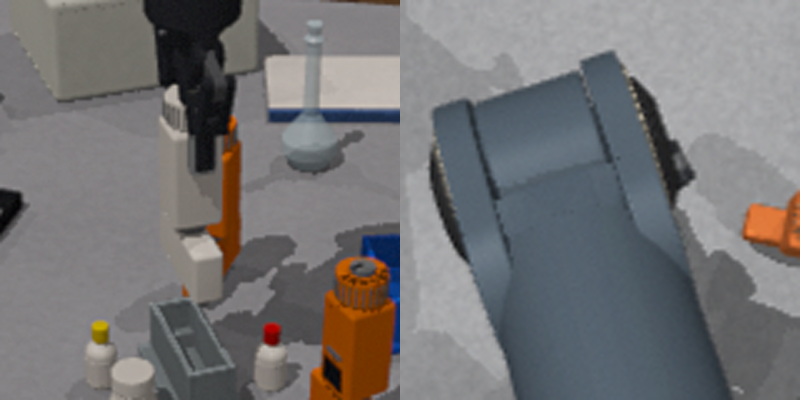

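The side view shows the pipette hanging clear above the empty cradle, with the bottles in place. One numeric check of uprightness comes before handing in: the handle's left edge against the projected vertical.

```bash
python3 - <<'E'
from h import *
s0=cv2.imread("pics/side0.png")[:,:,::-1]; s=read_camera("side"); z0=.014
def edge(im,rows,c):
    g=cv2.GaussianBlur(cv2.cvtColor(im.copy(),cv2.COLOR_RGB2GRAY),(1,3),0).astype(float); out=[]
    for r in rows:
        d=np.diff(g[r,c-8:c+8]); w=np.clip(d,0,None)**2; out.append(c-7.5+(w*np.arange(15)).sum()/w.sum()-.0)
    return np.polyfit(rows,out,1)
def pred(dz):
    best=[]
    for sx in(-1,1):
        for sy in(-1,1):
            a=np.radians(27);o=np.array([np.cos(a)*sx-np.sin(a)*sy,np.sin(a)*sx+np.cos(a)*sy])*.0215
            p=[proj("side",[.5195+o[0],.055+o[1],z+dz]) for z in(.09,.16)];best.append(p)
    p=min(best,key=lambda q:q[0][0]); return (p[1][0]-p[0][0])/(p[1][1]-p[0][1]),np.round(p,1).tolist()
for im,dz in((s0,0),(s,.092)):
    k,p=pred(dz);r=np.arange(int(p[1][1])+4,int(p[0][1])-3);e=edge(im,r,int(round((p[0][0]+p[1][0])/2)))
    print("pred slope",k,p,"meas",e[0],np.polyval(e,r.mean()))
E
python3 go.py .5195 .0555 .226 -63
```

```text
pred slope 0.012078102504692649 [[294.7, 266.5], [294.4, 238.9]] meas -0.22059305217861128 295.05974511957595
pred slope 0.012078102504695846 [[294.3, 229.9], [293.9, 200.0]] meas -0.1089737117982471 294.23965965028106
t 15.45 p [0.5203 0.0554 0.2262] yang -63.0 tilt [-0. -0. -1.] q [ 0.15  0.25 -0.4   1.88  0.12  1.03 -1.4 ] w 0.042470200818049524 F [-0.2 -0.2 -1.2]
slide [-0.7 -0.4  0.2] turn -0.0
```

The slope fit is unreliable: it gives −0.22 even for the pipette in its cradle, because background edges leak in. I'll use a plain brightness threshold instead.

```bash
python3 - <<'E'
from h import *
s0=cv2.imread("pics/side0.png")[:,:,::-1]; s=read_camera("side")
for im,r in((s0,range(243,264)),(s,range(204,228))):
    g=im.min(2).astype(float); E=[]
    for y in r:
        q=g[y,285:306]; b=np.median(q[:4]);f=np.median(q[-8:]);k=np.argmax(q>(b+f)/2);E.append(285+k-1+((b+f)/2-q[k-1])/(q[k]-q[k-1]))
    E=np.array(E);print(np.round(E,1).tolist(),np.polyfit(list(r),E,1)[0].round(3))
E
```

```text
[297.1, 297.8, 298.3, 298.4, 284.9, 284.6, 284.7, 284.7, 284.7, 284.7, 284.6, 284.6, 284.6, 284.7, 284.7, 284.7, 284.6, 284.7, 284.7, 284.8, 284.6] -0.583
[297.4, 297.6, 284.9, 284.8, 284.9, 284.9, 284.9, 284.8, 284.8, 284.8, 284.8, 284.8, 284.9, 284.8, 284.8, 284.7, 284.6, 284.5, 284.5, 284.6, 284.5, 284.6, 284.5, 284.5] -0.26
```

The handle's left side has too little contrast for a threshold, so I'll look at it enlarged.

```bash
python3 - <<'E'
from h import *
s=read_camera("side")[175:285,270:350]; a=cv2.imread("pics/side0.png")[:,:,::-1][215:325,270:350]
o=np.hstack([cv2.resize(x,(400,550),interpolation=cv2.INTER_CUBIC) for x in(a,s)])
cv2.imwrite("pics/e.png",o[:,:,::-1])
E
```

```text
(no output)
```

View pics/e.png

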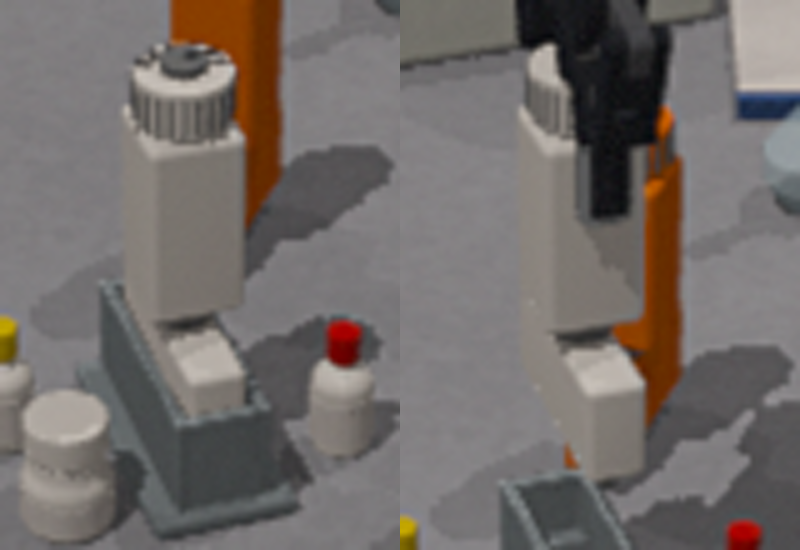

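The left edges are parallel in both panels (about 0–2 px of slope before and after), so the pipette is upright. It is clear of the cradle, so I'm handing in.

```bash
python3 -c "
from rig import *
s=observe();print(s['t'],s['position'],s['width'],abs(s['qvel']).max());job_done()"
```

```text
15.55 [0.52032316 0.05546644 0.22627965] 0.042288601444706385 0.00127829217321261
the job is handed in; nothing more can be done
```

I turned the dial 90° clockwise from 10 to 40 with the pipette in its cradle, then gripped the handle and lifted it straight up about 92 mm. The job is handed in with the arm still holding it, nozzles about 5 cm above the cradle's rim. It took 15.55 s of the 54 s allowed.

**Last checks:**
- **Dial:** the top view after the turn put 40 at the index within about 2°. The gripper hid the dial after the lift, so I could not recheck it there.
- **Hold:** the finger opening is a steady 42 mm, the wrist force shows 1–2 N of hanging weight, and the arm is still.
- **Clearance and tilt:** the side view shows the pipette upright and clear of the cradle. The bottles, jar and volumetric flask in view are standing; I did not recheck the conical flask.
- **Failed check:** two numeric fits of the handle's edge were unusable because of low contrast with the background. I judged uprightness by eye, comparing enlarged pictures from before and after the lift.

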